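# Put the bench scrapers back in their own holders

### The arm

A 6-joint arm with a two-finger parallel gripper is mounted at the origin on the work surface. World frame = base frame: x ahead of the robot, y to its left, z up, the work surface at z = 0. Lengths are in mm, angles in rad, forces in N, time in s.
With the tool pointing down it reaches from about 350 to 875 mm from the base axis. Payload 4.2 kg.
Tool frame: the origin (TCP) lies on the mounting face of the last link; the fingertips stand 173 mm ahead of it and the grasp point (between the pads) lies 155 mm ahead of it; z points along the fingers, y is the line along which they close (so a half turn about z gives the same grasp; the last joint's range is limited). The gripper opens to 85 mm and grips with 20 to 120 N. Pads are 22 mm wide; open, the fingers measure 114 mm over their backs; the gripper's body (76 mm by 85 mm) begins 54 mm behind the grasp point. The pads swing forward as they close: fully open they stand 13 mm farther back than shut.
Start: joints at [-1.033, 0.385, 0.008, 0, -1.194, -0.259], TCP at [172.018, -600.841, 404.712] pointing down, gripper open.
Joint ranges: [-3.14, 3.14], [-1.21, 2.06], [-1.07, 1.41], [-3.16, 2.05], [-2.99, -0.16], [-3.1, 3.1]. Speed limits (rad/s): [2.79, 2.79, 3.14, 3.14, 3.14, 3.14].

### API

Orientations are given as a unit quaternion [x, y, z, w].
In Python, from bench import arm gives the robot as it stands. The module is installed in compiled form; this text tells all that it offers.
- The arm moves only by the tool move_arm, never from a script. Its arguments are lists of equal length, an entry for each row: "fingers": the finger opening in mm, from 0 to 85.4; "travel": the shift along the tool's x, y, z in mm, a list of three; "dr": the turn, a rotation vector about the tool's x, y, z in rad, a list of three. A call has 1 to 10 rows; each row is the pose to reach, as a shift and turn from the pose commanded when the call began, along the tool's axes at that moment; what a row does not reach only later rows make up. A row lasts 1/10 s, in which the tool goes at most 50 mm and 8.59 degrees, less where a joint would pass 70% of its speed; a pose out of reach is approached as far as the arm can. A call with a gripper value outside its range is refused whole. The fingers move at their own pace and stop on an object; the grip force is fixed at half the most. Time passes only in rows, so rows that repeat a pose let the fingers close. It gives the time, the measured TCP pose, the force, the opening and the grip force at its end, in the units of the state.
- arm.read_state(): the state, without advancing time (a new reading comes with each control period).
- arm.get_image(name): name is "side" or "top" or "wrist"; returns the picture (384x512x3 uint8, red, green, blue); there is no depth.
- arm.camera_model(name): a dict with "intrinsics" (3x3 intrinsics, pixels), "pose" (4x4, takes a point from camera to world coordinates). Camera axes: x right, y up, looking along -z (the intrinsics and any distortion apply to the point x, -y, -z); pixel columns grow to the right and rows downward; lengths in mm; the calibration is good to about 2 mm. The wrist camera is an equidistant fisheye: a pixel r from the principal point sees the ray r / f radians off the axis. A picture is of the moment at which its call begins: read the wrist's pose just before it. camera_model takes no time and is no camera call; for the wrist camera it gives the pose at the moment of the call.
- arm.job_done(): hands the job in; it is judged then, once.
The state is a dict: "clock": time; "joints": joint angles; "joint_vel": joint speeds; "joint_efforts": joint torques, N m; "position": TCP position; "ee_rot": TCP orientation; "contact_force": force on the tool from outside, world axes, zero at the start; "wrist_torque": the same for the moment, N m; "gripper_width": finger opening in mm; "grasp_force": force on a finger pad.
Only numpy, scipy, OpenCV 4.12 (cv2) and the standard library are available. Lean on these libraries where they do the work, as an engineer would, in place of code of your own. Each camera call takes 0.05 s, during which the arm holds its last target. There are 200 camera calls.

### The job

The narrow scraper has been left in the wide scraper's holder and the wide scraper is lying on the bench. Put each scraper in the holder whose slot fits its blade, blade first and pushed fully home so that the handle's shoulder meets the holder's face, and let go of both. Do not shift or knock over anything else on the bench.

Things in the scene. Friction and masses are not known exactly. Their poses are not given: they have to be found in the camera images.
- wide_scraper: The wide scraper: steel blade 85 long x 90 wide x 3 thick, flat-sided wooden handle 120 long x 26 wide x 24 thick, on one centre plane. Origin: middle of the handle's front end (shoulder), where the blade begins; x along the blade (handle x -120 to 0), y across, z normal to it, upward at the start. 0.2 kg, balance 30-40 mm behind the shoulder. Starts lying flat, origin 12 mm up.
- narrow_scraper: The narrow scraper: steel blade 85 long x 50 wide x 3 thick, flat-sided wooden handle 120 long x 26 wide x 24 thick, on one centre plane. Origin: middle of the handle's front end (shoulder), where the blade begins; x along the blade (handle x -120 to 0), y across, z normal to it, upward at the start. 0.2 kg, balance 30-40 mm behind the shoulder. Starts in the wide holder.
- wide_holder: The wide scraper holder: a red box on a dark foot, fixed to the bench, 120 wide, 105 deep, 90 high, with one flat slot in its front face, made for the 90 mm blade. Origin on the bench under the middle of the slot mouth; x points into the holder horizontally, z up.
- narrow_holder: The narrow scraper holder: a red box on a dark foot, fixed to the bench, 80 wide, 105 deep, 90 high, with one flat slot in its front face, made for the 50 mm blade. Origin on the bench under the middle of the slot mouth; x points into the holder horizontally, z up.
- wide_holder_mouth (a point): Middle of that holder's slot mouth in its front face, 70 mm up. x points into the slot, 0.26 rad down from level; y across; z normal to the slot. Slot 96 wide x 8 high x 90 deep; mouth flared to 104 x 16 over the first 12 mm. The face is square to the slot, to 16 mm above and below this point. Fully home, the scraper's origin is at this point.
- narrow_holder_mouth (a point): Middle of that holder's slot mouth in its front face, 70 mm up. x points into the slot, 0.26 rad down from level; y across; z normal to the slot. Slot 56 wide x 8 high x 90 deep; mouth flared to 64 x 16 over the first 12 mm. The face is square to the slot, to 16 mm above and below this point. Fully home, the scraper's origin is at this point.
- bottle: Bystander: blue plastic bottle, 54 dia x 90 high, standing; origin at the centre of its underside. Loose; to be left alone.
- spool: Bystander: metal solder spool, 56 dia x 40 high, standing on its flange; origin at the centre of its underside. Loose; to be left alone.
- power_pack: Bystander: black box-shaped power pack, 110 x 60 x 32 high; origin at the centre of its underside, x along its length. Loose; to be left alone.
- screwdriver: Bystander: screwdriver with orange handle lying flat, about 200 long and 30 high; handle towards its -x. Loose; to be left alone.
- tube: Bystander: short piece of steel tube standing on end, 38 dia x 50 high; origin at the centre of its underside. Loose; to be left alone.
- rotary_tool: Bystander: green rotary tool lying flat, 175 long, 45 high; origin under its middle, nose towards its +x. Loose; to be left alone.
- flux_bottle: Bystander: small white bottle standing, 40 dia x 75 high; origin at the centre of its underside. Loose; to be left alone.
Mind the look-alikes: they are no part of the job. What is shaped like the wide_holder but white is not meant. What is shaped like the narrow_holder but green is not meant.

How it is judged:
By the outcome, as a careful person would: the job done as asked, in the order asked, and still so for the second after the job is handed in, with the robot touching nothing.
It also fails if it takes over 72 s, if anything falls off the work surface, if the arm or the gripper's body presses on something with over 40 N, if the wrist force passes 120 N, or if a joint passes its speed limit or range.

## Working session

There is one attempt and no reset: what is moved stays moved. The work goes in short steps, Python scripts to look and compute and a tool call to move; the robot and the scene stay as the last step left them, time stands still between calls to the robot, and variables do not carry over. Pictures are saved under pics/ and viewed, at most 10 in all, crops included, and the job is handed in when it is done.

Besides the shell and the picture viewer there is one more tool, called after "Call:" by a JSON object that holds its "fn" and its "kwargs". move_arm: Moves the arm, as the interface text tells. Its arguments: {"type":"object","properties":{"fingers":{"type":"array","items":{"type":"number"}},"travel":{"type":"array","items":{"type":"array","items":{"type":"number"}}},"dr":{"type":"array","items":{"type":"array","items":{"type":"number"}}}},"required":["fingers","travel","dr"]}

```bash
mkdir -p pics
python3 - <<'E'
from bench import arm
import cv2,json,numpy as np
np.set_printoptions(precision=4,suppress=True)
for n in ["top","side"]:
    im=arm.get_image(n); cv2.imwrite(f"pics/{n}0.png",im[:,:,::-1])
    m=arm.camera_model(n); print(n,{k:(np.array(v) if k!='x' else v) for k,v in m.items()})
m=arm.camera_model("wrist");print(m)
s=arm.read_state();print(s)
E
```

```text
top {'intrinsics': array([[462.9581,   0.    , 257.8741],
       [  0.    , 462.9581, 195.8039],
       [  0.    ,   0.    ,   1.    ]]), 'pose': array([[  -0.0227,    0.9908,   -0.1332,  233.1966],
       [  -0.9997,   -0.0229,   -0.0003,   13.4061],
       [  -0.0034,    0.1331,    0.9911, 1525.4952],
       [   0.    ,    0.    ,    0.    ,    1.    ]])}
side {'intrinsics': array([[379.856 ,   0.    , 255.5495],
       [  0.    , 379.856 , 193.6733],
       [  0.    ,   0.    ,   1.    ]]), 'pose': array([[   0.7179,    0.3913,   -0.5758, -119.6845],
       [  -0.6962,    0.4021,   -0.5947, -528.9028],
       [  -0.0011,    0.8278,    0.5611,  592.262 ],
       [   0.    ,    0.    ,    0.    ,    1.    ]])}
{'intrinsics': array([[297.3186,   0.    , 255.5676],
       [  0.    , 297.3186, 194.6647],
       [  0.    ,   0.    ,   1.    ]]), 'pose': array([[  -0.2751,   -0.9275,   -0.2532,  106.92  ],
       [   0.9614,   -0.2649,   -0.0739, -618.4144],
       [   0.0015,   -0.2638,    0.9646,  372.2121],
       [   0.    ,    0.    ,    0.    ,    1.    ]])}
{'clock': 0.1, 'joints': array([-1.0334,  0.3855,  0.0068, -0.0004, -1.194 , -0.2586]), 'joint_vel': array([ 0.0008, -0.0016,  0.003 ,  0.0002, -0.001 ,  0.0008]), 'joint_efforts': array([ -0.0014, -39.3319,  18.8929,   4.198 ,  -0.0026,   0.    ]), 'position': array([ 171.9986, -600.6868,  403.7435]), 'ee_rot': array([-0.1389,  0.9903,  0.001 , -0.0002]), 'contact_force': array([-0.984 , -0.8177,  0.0344]), 'wrist_torque': array([-0.0524, -0.0201, -0.0369]), 'grasp_force': 0.0, 'gripper_width': 85.41720091459139}
```

Run:
```python
import cv2
a=cv2.imread("pics/top0.png"); cv2.imwrite("pics/top0b.png",cv2.resize(a,(768,576),interpolation=cv2.INTER_CUBIC))
a=cv2.imread("pics/side0.png"); cv2.imwrite("pics/side0b.png",cv2.resize(a,(768,576),interpolation=cv2.INTER_CUBIC))
```

```text
(no output)
```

View pics/top0b.png

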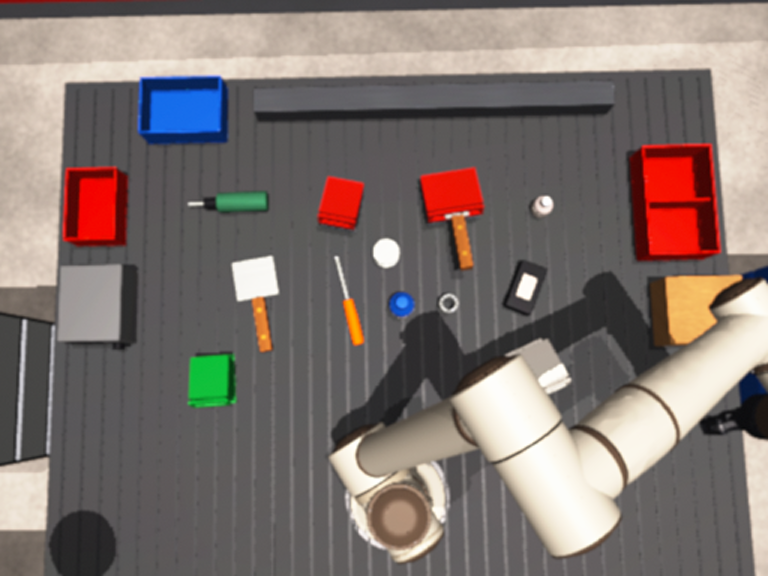

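View pics/side0b.png

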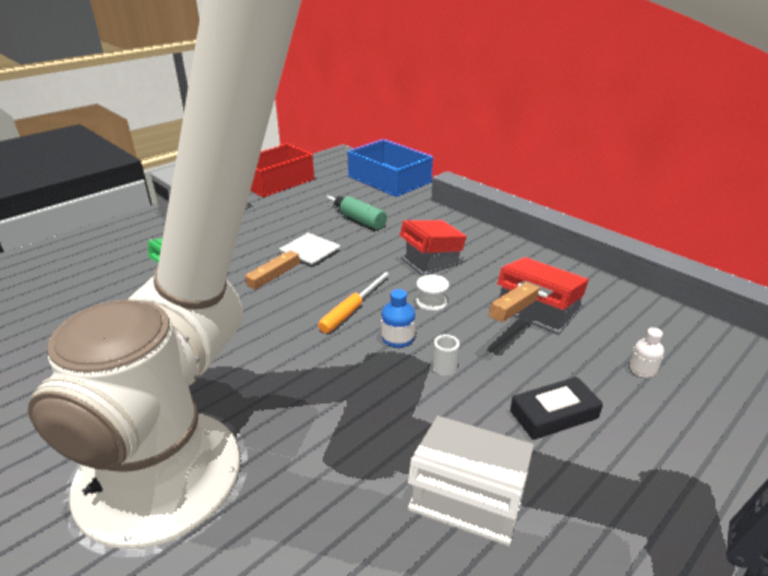

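The top view (768x576) shows the wide scraper lying at left: blade around (255,279), handle end at (265,350). The narrow holder is at (341,203). The wide holder is at (452,195), with the narrow scraper's handle sticking out to (464,268). The side view agrees: the red holders are the targets, and the white and green ones are decoys.

```bash
cat > h.py <<'E'
import numpy as np, cv2
from scipy.spatial.transform import Rotation as R
from bench import arm
np.set_printoptions(precision=4,suppress=True)
def ray(m,u,v,fish=False):
    K=np.array(m["intrinsics"]);P=np.array(m["pose"])
    x=(u-K[0,2])/K[0,0]; y=(v-K[1,2])/K[1,1]
    if fish:
        r=np.hypot(x,y); s=np.sin(r)/max(r,1e-9); d=np.array([x*s,-y*s,-np.cos(r)])
    else: d=np.array([x,-y,-1.])
    return P[:3,3],P[:3,:3]@d
def atz(m,u,v,z,fish=False):
    o,d=ray(m,u,v,fish); return o+d*(z-o[2])/d[2]
def proj(m,p,fish=False):
    K=np.array(m["intrinsics"]);P=np.array(m["pose"])
    c=P[:3,:3].T@(np.asarray(p,float)-P[:3,3]); x,y,z=c[0],-c[1],-c[2]
    if fish:
        r=np.hypot(x,y);t=np.arctan2(r,z);x,y=x/r*t,y/r*t
    else: x,y=x/z,y/z
    return np.array([K[0,0]*x+K[0,2],K[1,1]*y+K[1,2]])
def tri(rays):
    A=np.zeros((3,3));b=np.zeros(3)
    for o,d in rays:
        d=d/np.linalg.norm(d);M=np.eye(3)-np.outer(d,d);A+=M;b+=M@o
    p=np.linalg.solve(A,b); return p,[np.linalg.norm(np.cross(p-o,d/np.linalg.norm(d))) for o,d in rays]
def goal(pos,Rm,s=None):
    "shift and turn in tool axes from the present measured pose"
    s=s or arm.read_state(); R0=R.from_quat(s["ee_rot"])
    return R0.inv().apply(np.asarray(pos)-s["position"]),(R0.inv()*R.from_matrix(Rm)).as_rotvec()
E
python3 - <<'E'
from h import *
m=arm.camera_model("top")
for n,p,z in [("hend",(265,350),24),("hfront",(258,297),24),("bl",(232,264),13),("br",(273,257),13),("rl",(238,301),13),("rr",(278,294),13),
 ("NHtop",(326,178),90),("NHtop",(364,183),90),("NHf",(351,222),80),("NHf",(319,216),80),("WHb",(420,175),90),("WHb",(478,168),90),("WHf",(428,215),80),("WHf",(483,208),80),
 ("nsend",(464,268),110),("nsfront",(456,216),85),("spool",(387,253),40),("bottle",(401,303),90),("tube",(448,303),50),("pack",(525,287),32),("sd tip",(336,257),10),("sd",(355,343),20)]:
    print(n,atz(m,p[0]/1.5,p[1]/1.5,z)[:2])
s=arm.read_state();w=arm.camera_model("wrist");R0=R.from_quat(s["ee_rot"])
P=np.array(w["pose"]);print(R0.inv().apply(P[:3,3]-s["position"]),R0.as_matrix().T@P[:3,:3])
E
```

```text
hend [318.424  279.6183]
hfront [434.2115 294.9717]
bl [510.6419 354.7149]
br [524.264  263.9839]
rl [427.8402 340.9545]
rr [441.3195 253.0591]
NHtop [678.175  137.9376]
NHtop [665.2525  57.056 ]
NHf [583.275   86.6169]
NHf [597.9728 154.6596]
WHb [680.0222 -62.7725]
WHb [ 692.5203 -187.0963]
WHf [594.6862 -77.7949]
WHf [ 607.2265 -195.6122]
nsend [ 473.2855 -146.8167]
nsfront [ 589.8608 -136.862 ]
spool [522.1252  11.4246]
bottle [405.8873 -15.2405]
tube [ 408.3771 -116.5548]
pack [ 441.6257 -286.4441]
sd tip [521.5798 124.6902]
sd [329.3333  85.2346]
[67.4407  0.7954 31.5411] [[ 0.      0.9645  0.2639]
 [ 1.     -0.0001  0.0004]
 [ 0.0004  0.2639 -0.9645]]
```

```bash
cat >> h.py <<'E'
def tool(yaw,pitch=0.):
    "tool rotation for a scraper with heading yaw, nose down by pitch: tool x=-sx, y=sy, z=-sz"
    S=(R.from_euler('z',yaw)*R.from_euler('y',pitch)).as_matrix()
    return np.column_stack([-S[:,0],S[:,1],-S[:,2]])
E
python3 -c "
from h import *
print(goal([530,-135,340],tool(.1)))"
```

```text
(array([-472.2915,  349.1282,   64.3636]), array([ 0.0019, -0.0003,  0.1787]))
```

Call:
{"fn": "move_arm", "kwargs": {"fingers": [85, 85, 85, 85, 85, 85, 85, 85, 85, 85], "travel": [[-40, 30, 5], [-80, 60, 10], [-120, 90, 15], [-160, 120, 22], [-200, 150, 28], [-240, 178, 35], [-280, 207, 40], [-320, 237, 45], [-360, 266, 50], [-400, 296, 55]], "dr": [[0, 0, 0.02], [0, 0, 0.04], [0, 0, 0.05], [0, 0, 0.07], [0, 0, 0.09], [0, 0, 0.1], [0, 0, 0.12], [0, 0, 0.14], [0, 0, 0.16], [0, 0, 0.179]]}}

```text
clock: 1.1
position: [475.4, -204.9, 349.5]
ee_rot: [-0.05, 0.999, 0.0, -0.0]
contact_force: [0.3, -0.5, -0.8]
gripper_width: 85.3
grasp_force: 0.0
```

```bash
python3 -c "
from h import *
s=arm.read_state();print(s['clock'],s['position'],goal([530,-135,340],tool(.1)))"
```

```text
1.1 [ 475.4452 -204.8544  349.4648] (array([-61.2133,  64.1023,   9.4483]), array([ 0.0001, -0.0003, -0.0007]))
```

Call:
{"fn": "move_arm", "kwargs": {"fingers": [85, 85, 85, 85], "travel": [[-30, 32, 5], [-60, 64, 9], [-60, 64, 9], [-60, 64, 9]], "dr": [[0, 0, 0], [0, 0, 0], [0, 0, 0], [0, 0, 0]]}}

```text
clock: 1.5
position: [528.3, -136.2, 340.0]
ee_rot: [-0.051, 0.999, 0.0, -0.001]
contact_force: [-1.2, -0.6, -0.0]
gripper_width: 85.1
grasp_force: 0.0
```

```bash
cat >> h.py <<'E'
import pickle
def snap(name):
    m=arm.camera_model("wrist"); im=arm.get_image("wrist")[:,:,::-1]
    cv2.imwrite(f"pics/{name}.png",im); pickle.dump(m,open(f"pics/{name}.pkl","wb"))
    cv2.imwrite(f"pics/{name}b.png",cv2.resize(im,(768,576),interpolation=cv2.INTER_CUBIC)); return m
E
python3 -c "
from h import *
snap('w1')
print(goal([530,105,340],tool(-.2)))"
```

```text
(array([-26.4744, 240.5554,   0.2826]), array([ 0.    , -0.0015,  0.3002]))
```

View pics/w1b.png

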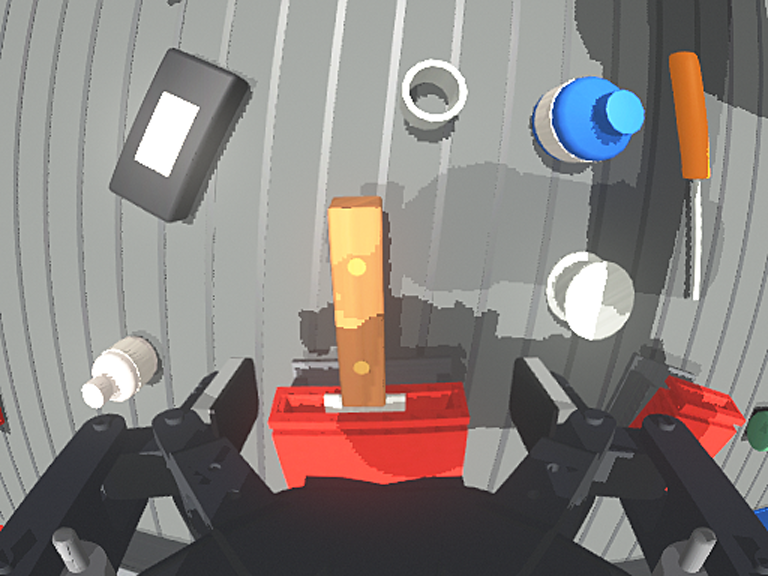

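The wrist view shows the narrow scraper's handle from (356,198) to (362,405). Its blade shows in the mouth of the wide holder, whose face spans about (272,385)-(467,425).

Call:
{"fn": "move_arm", "kwargs": {"fingers": [85, 85, 85, 85, 85, 85, 85, 85], "travel": [[-4, 45, 0], [-9, 90, 0], [-15, 135, 0], [-20, 180, 0], [-26, 225, 0], [-26, 240, 0], [-26, 240, 0], [-26, 240, 0]], "dr": [[0, 0, 0.06], [0, 0, 0.12], [0, 0, 0.18], [0, 0, 0.24], [0, 0, 0.3], [0, 0, 0.3], [0, 0, 0.3], [0, 0, 0.3]]}}

```text
clock: 2.35
position: [529.6, 103.1, 340.8]
ee_rot: [0.1, 0.995, -0.0, -0.0]
contact_force: [0.5, -0.3, 0.1]
gripper_width: 84.7
grasp_force: 0.0
```

```bash
python3 -c "
from h import *
snap('w2')
a=cv2.imread('pics/w1.png')[245:293,170:325]; b=cv2.imread('pics/w2.png')[235:293,170:325]
r=lambda x:cv2.resize(x,None,fx=5,fy=5,interpolation=cv2.INTER_CUBIC)
cv2.imwrite('pics/c12.png',np.vstack([r(a),r(b)]))
print(arm.read_state()['position'])"
```

```text
[529.7303 102.6998 340.7792]
```

View pics/c12.png

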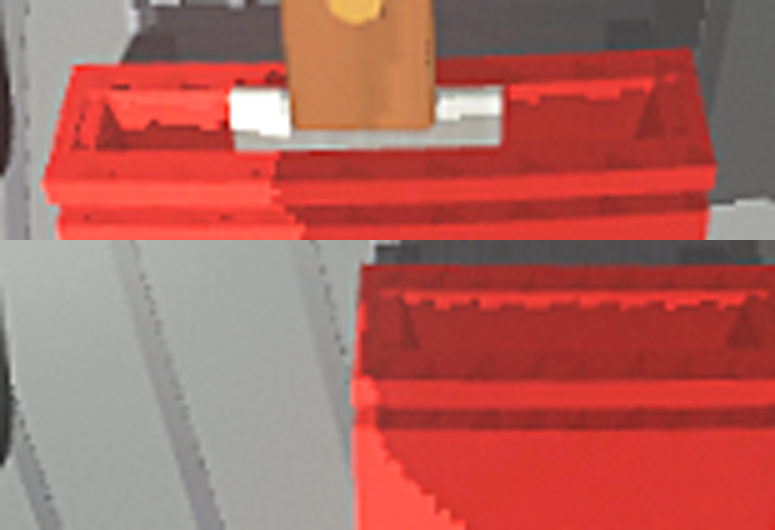

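The crops show the wide holder's face corners at (78,66), (693,50), (48,182) and (715,163). The narrow scraper's blade is visible just outside the lip, so it is not fully home. The narrow holder's right side is cut off, so I need a wider crop of it.

```bash
python3 -c "
from h import *
print(goal([480,285,320],tool(.14)))"
```

```text
(array([ 85.2534, 168.64  ,  20.7526]), array([-0.0003, -0.0005, -0.3418]))
```

Call:
{"fn": "move_arm", "kwargs": {"fingers": [85, 85, 85, 85, 85, 85, 85], "travel": [[20, 42, 5], [42, 84, 10], [64, 126, 15], [85, 169, 20], [85, 169, 20], [85, 169, 20], [85, 169, 20]], "dr": [[0, 0, -0.08], [0, 0, -0.17], [0, 0, -0.26], [0, 0, -0.34], [0, 0, -0.34], [0, 0, -0.34], [0, 0, -0.34]]}}

```text
clock: 3.1
position: [480.7, 285.2, 320.8]
ee_rot: [-0.069, 0.998, -0.0, -0.0]
contact_force: [-0.1, 0.4, -0.9]
gripper_width: 85.3
grasp_force: 0.0
```

```bash
python3 -c "
from h import *
snap('w3')
a=cv2.imread('pics/w2.png')[240:290,230:380]; b=cv2.imread('pics/w3.png')[60:340,150:390]
r=lambda x,k:cv2.resize(x,None,fx=k,fy=k,interpolation=cv2.INTER_CUBIC)
a=r(a,4);b=r(b,2)[:,:480]
c=np.zeros((600,600,3),np.uint8);c[:200]=a;
b=cv2.imread('pics/w3.png')[60:260,150:350];b=r(b,2);c[200:600,:400]=b
cv2.imwrite('pics/c3.png',c)
print(arm.read_state()['position'])"
```

```text
[480.7935 285.0721 320.9227]
```

View pics/c3.png

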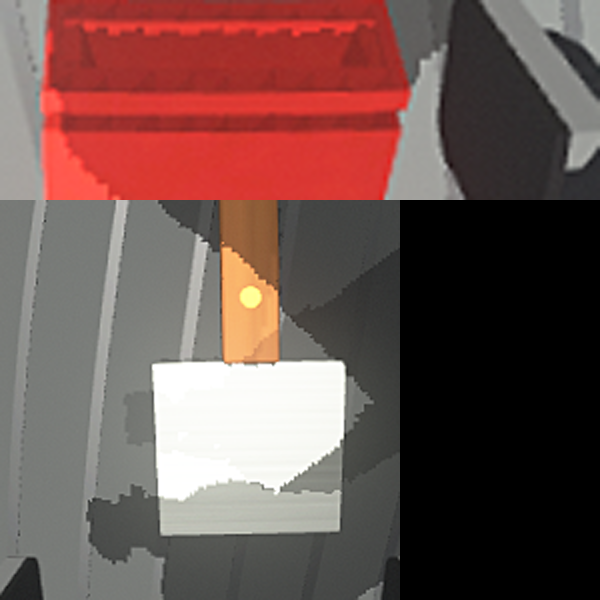

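In the wrist view, the wide scraper's blade corners are at crop (152,363), (345,361), (161,535) and (340,532). The narrow holder's face corners are at crop (48,0), (390,0), (43,92) and (410,88).

```bash
cat > fit.py <<'E'
from h import *
from scipy.optimize import least_squares
L=lambda n:pickle.load(open(f"pics/{n}.pkl","rb"))
def fit(m,pts,uv,z,pitch,x0,free=0,fish=True):
    def w(q): return np.array([q[0],q[1],q[3] if free else z])+(R.from_euler('z',q[2])*R.from_euler('y',pitch)).apply(pts)
    f=lambda q:np.concatenate([proj(m,p,fish)-c for p,c in zip(w(q),uv)])
    r=least_squares(f,x0+([z] if free else [])); return r.x,r.fun.round(1)
if __name__=="__main__":
    c1=lambda a:[(170+x/5,245+y/5) for x,y in a]
    face=lambda h:np.array([[0,h,-16],[0,-h,-16],[0,h,16],[0,-h,16]],float)
    # image right = +y
    uvW=c1([(693,50),(78,66),(715,163),(48,182)])
    uvN=[(230+x/4,240+y/4) for x,y in [(390,0),(48,0),(410,88),(43,92)]]
    uvS=[(150+x/2,60+(y-200)/2) for x,y in [(345,361),(152,363),(340,532),(161,535)]]
    bl=np.array([[0,45,1.5],[0,-45,1.5],[85,45,1.5],[85,-45,1.5]],float)
    for fr in (0,1):
        print("W",*fit(L("w1"),face(60),uvW,70,.26,[600,-135,.1],fr))
        print("N",*fit(L("w2"),face(40),uvN,70,.26,[590,120,-.2],fr))
        print("S",*fit(L("w3"),bl,uvS,12,0,[434,296,.14],fr))
    # narrow scraper in the wide holder: blade rear corners and handle ends
    uvn=[(170+x/5,245+y/5) for x,y in [(500,88),(230,88),(434,127),(292,130)]]+[(382/1.5,208/1.5),(330/1.5,209/1.5)]
    pn=np.array([[0,25,1.5],[0,-25,1.5],[0,13,12],[0,-13,12],[-120,13,12],[-120,-13,12]],float)
    print("n",*fit(L("w1"),pn,uvn,72,.26,[590,-137,.09],1))
E
python3 fit.py
```

```text
W [ 596.0812 -137.396     0.1394] [ 0.1 -0.6 -0.6 -0.1  1.   0.6 -0.6  0.3]
N [584.181  120.1818  -0.2099] [-1.  -0.4  0.3 -0.3  0.7  0.4  0.1  0.2]
S [434.5798 297.3963   0.1585] [-0.   0.1  0.5  0.3 -0.3 -0.6 -0.2  0.1]
W [ 597.4165 -137.324     0.139    67.484 ] [-0.5 -0.5  0.  -0.1  0.3  0.5  0.1  0.1]
N [584.0788 120.1809  -0.2099  70.2074] [-1.  -0.4  0.2 -0.3  0.7  0.4  0.   0.2]
S [434.342  297.2936   0.1585  13.1679] [ 0.2 -0.1  0.3  0.2 -0.1 -0.4 -0.4  0.3]
n [ 590.0634 -140.7963    0.1086   67.2878] [ 0.4 -0.3 -0.4 -0.3  0.5  0.1 -0.5 -0.6  2.   0.5 -2.1  0.4]
```

```bash
cat > f2.py <<'E'
from fit import *
uvn=[(170+x/5,245+y/5) for x,y in [(500,88),(230,88),(434,127),(292,130)]]+[(382/1.5,208/1.5),(330/1.5,209/1.5),(379/1.5,197/1.5),(331/1.5,198/1.5)]
pn=np.array([[0,25,1.5],[0,-25,1.5],[0,13,12],[0,-13,12],[-120,13,12],[-120,-13,12],[-120,13,-12],[-120,-13,-12]],float)
m=L("w1")
for k in range(.18.__class__(0) is None,1):
    for p in (.1,.15,.2,.26): 
        q,f=fit(m,pn,uvn,70,p,[590,-137,.1],1); print(p,q,f,(f**2).sum())
E
python3 f2.py
```

```text
0.1 [ 596.2281 -140.648     0.125    58.8122] [-0.6  0.6  0.6  1.3 -0.1 -0.5 -0.1 -0.7 -1.4 -1.5 -0.8 -1.1  0.8  1.
  1.8  1.3] 16.16
0.15 [ 595.0191 -140.6901    0.1221   60.1773] [-0.4  0.3  0.4  0.9  0.  -0.3 -0.1 -0.7 -0.8 -0.5 -1.4 -0.2  1.2  0.2
  1.3  0.5] 8.12
0.2 [ 593.4978 -140.7369    0.1192   62.0365] [-0.2 -0.1  0.2  0.4  0.2 -0.2 -0.2 -0.6 -0.2  0.5 -2.1  0.7  1.8 -0.5
  0.8 -0.4] 10.21
0.26 [ 591.2698 -140.7993    0.1158   64.8787] [ 0.2 -0.6 -0.1 -0.3  0.4 -0.2 -0.3 -0.7  0.6  1.8 -3.   2.   2.5 -1.5
  0.  -1.4] 28.34
```

```bash
cat >> h.py <<'E'
def tcp(sh,yaw,pitch,g=-45,h=0):
    return np.asarray(sh)+(R.from_euler('z',yaw)*R.from_euler('y',pitch)).apply([g,0,155+h])
def show(sh,yaw,pitch,g=-45,h=0):
    p=tcp(sh,yaw,pitch,g,h); t,r=goal(p,tool(yaw,pitch)); print("tcp",p.round(1),"travel",t.round(1),"dr",r.round(3))
E
python3 -c "
from h import *
show([591,-140.8,71],.125,.19,h=70)"
```

```text
tcp [ 589.3 -141.   300.4] travel [ -49.3 -436.9   20.5] dr [-0.001  0.19   0.012]
```

Call:
{"fn": "move_arm", "kwargs": {"fingers": [85, 85, 85, 85, 85, 85, 85, 85, 85, 85], "travel": [[-5, -48, 0], [-10, -96, 0], [-16, -144, 0], [-22, -192, 0], [-27, -240, 0], [-32, -288, 0], [-38, -336, 5], [-44, -384, 12], [-49, -430, 20], [-49, -437, 20]], "dr": [[0, 0, 0], [0, 0.02, 0], [0, 0.04, 0], [0, 0.06, 0], [0, 0.08, 0], [0, 0.11, 0], [0, 0.14, 0], [0, 0.17, 0], [0, 0.19, 0.012], [0, 0.19, 0.012]]}}

```text
clock: 4.15
position: [589.2, -145.1, 299.2]
ee_rot: [-0.059, 0.994, -0.006, -0.096]
contact_force: [-0.8, 0.3, -0.7]
gripper_width: 84.8
grasp_force: 0.0
```

Call:
{"fn": "move_arm", "kwargs": {"fingers": [85, 85, 85], "travel": [[0, 0, 0], [0, 0, 0], [0, 0, 0]], "dr": [[0, 0, 0], [0, 0, 0], [0, 0, 0]]}}

```text
clock: 4.45
position: [589.4, -138.3, 301.5]
ee_rot: [-0.064, 0.993, -0.007, -0.094]
contact_force: [0.2, 0.4, 0.5]
gripper_width: 84.8
grasp_force: 0.0
```

```bash
python3 -c "
from h import *
show([591,-140.8,71],.125,.19,h=0)
snap('w4')
m=arm.camera_model('wrist')
pn=np.array([[0,25,1.5],[0,-25,1.5],[0,13,12],[0,-13,12],[-120,13,12],[-120,-13,12],[-120,13,-12],[-120,-13,-12]],float)
for p in (.15,.2):
  print(p,[(proj(m,np.array([591,-140.8,71])+(R.from_euler('z',.12)*R.from_euler('y',p)).apply(q),True)*1.5).round().tolist() for q in pn])
"
```

```text
tcp [ 576.2 -142.7  231.7] travel [ 0.3 -2.5 71.1] dr [-0.002  0.001  0.004]
0.15 [[427.0, 407.0], [327.0, 406.0], [404.0, 417.0], [349.0, 417.0], [410.0, 153.0], [347.0, 152.0], [407.0, 157.0], [351.0, 157.0]]
0.2 [[427.0, 407.0], [327.0, 406.0], [404.0, 418.0], [349.0, 418.0], [410.0, 154.0], [345.0, 153.0], [407.0, 155.0], [350.0, 155.0]]
```

View pics/w4b.png

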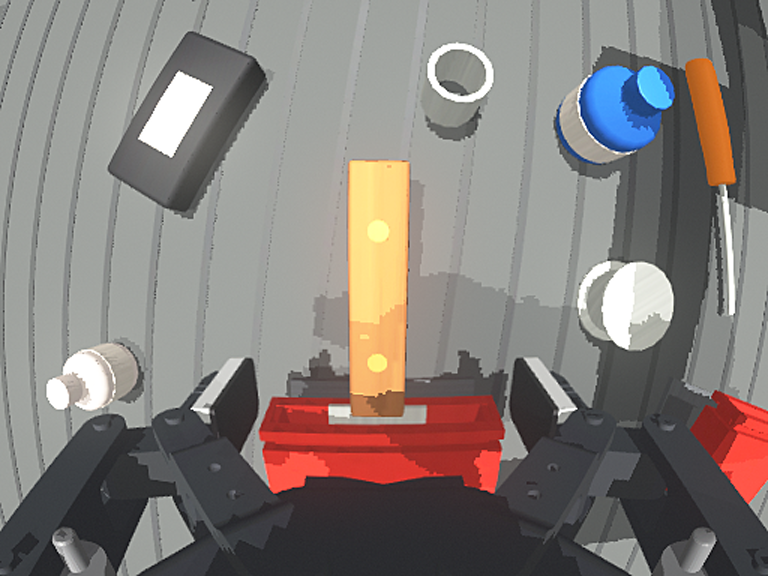

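The narrow scraper is where predicted: handle from (379,160) to (379,415), blade rear edge at 329–427. The fingers straddle it, so I'll descend and grip.

Call:
{"fn": "move_arm", "kwargs": {"fingers": [85, 85, 85, 85, 20, 20, 20, 20, 20, 20], "travel": [[0, -2, 30], [0, -2, 60], [0, -2, 71], [0, -2, 71], [0, -2, 71], [0, -2, 71], [0, -2, 71], [0, -2, 71], [0, -2, 71], [0, -2, 71]], "dr": [[0, 0, 0], [0, 0, 0], [0, 0, 0], [0, 0, 0], [0, 0, 0], [0, 0, 0], [0, 0, 0], [0, 0, 0], [0, 0, 0], [0, 0, 0]]}}

```text
clock: 5.5
position: [577.0, -143.0, 232.0]
ee_rot: [-0.063, 0.994, -0.007, -0.094]
contact_force: [-0.1, -0.1, 4.0]
gripper_width: 25.0
grasp_force: 60.7
```

```bash
python3 -c "
from h import *
s=arm.read_state();print(s['contact_force'],s['gripper_width'],s['grasp_force'],s['position'])
d=R.from_euler('z',.139)*R.from_euler('y',.26)
print('pull dir in tool',R.from_quat(s['ee_rot']).inv().apply(d.apply([-1,0,0])))
"
```

```text
[-0.087  -0.0917  3.9806] 24.964111130231167 60.659966468811035 [ 576.9758 -142.9844  232.0085]
pull dir in tool [ 0.9974 -0.0115 -0.0715]
```

Call:
{"fn": "move_arm", "kwargs": {"fingers": [20, 20, 20, 20], "travel": [[10, 0, -0.7], [20, -0.2, -1.4], [30, -0.3, -2.1], [40, -0.5, -2.9]], "dr": [[0, 0, 0], [0, 0, 0], [0, 0, 0], [0, 0, 0]]}}

```text
clock: 5.9
position: [536.5, -148.5, 241.0]
ee_rot: [-0.063, 0.993, -0.006, -0.096]
contact_force: [0.2, -0.3, -2.0]
gripper_width: 24.7
grasp_force: 60.0
```

Call:
{"fn": "move_arm", "kwargs": {"fingers": [20, 20, 20, 20, 20], "travel": [[15, 0, -1], [35, -0.3, -2.5], [55, -0.5, -4], [65, -0.6, -10], [65, -0.6, -30]], "dr": [[0, 0, 0], [0, 0, 0], [0, 0, 0], [0, 0, 0], [0, 0, 0]]}}

```text
clock: 6.4
position: [477.8, -156.5, 282.3]
ee_rot: [-0.063, 0.993, -0.006, -0.098]
contact_force: [1.5, 0.5, -2.8]
gripper_width: 25.0
grasp_force: 59.8
```

```bash
python3 -c "
from h import *
for a,h in ((100,30),(30,0)):
  d=(R.from_euler('z',-.2099)*R.from_euler('y',.26)).apply([1,0,0])
  show(np.array([584.1,120.2,70])-a*d,-.2099,.26,h=h)
"
```

```text
tcp [493.6 139.5 286.1] travel [-51.2 291.6 -13.9] dr [-0.076  0.063  0.328]
tcp [552.2 127.  239.1] travel [-115.9  271.8   21.2] dr [-0.076  0.063  0.328]
```

Call:
{"fn": "move_arm", "kwargs": {"fingers": [20, 20, 20, 20, 20, 20, 20, 20, 20, 20], "travel": [[-5, 40, -20], [-12, 85, -25], [-20, 130, -25], [-28, 175, -25], [-36, 220, -20], [-44, 262, -17], [-51, 292, -14], [-51, 292, -14], [-51, 292, -14], [-51, 292, -14]], "dr": [[-0.01, 0.01, 0.04], [-0.02, 0.02, 0.09], [-0.03, 0.03, 0.14], [-0.04, 0.04, 0.19], [-0.05, 0.05, 0.24], [-0.065, 0.055, 0.29], [-0.076, 0.063, 0.328], [-0.076, 0.063, 0.328], [-0.076, 0.063, 0.328], [-0.076, 0.063, 0.328]]}}

```text
clock: 7.4
position: [495.4, 139.3, 287.1]
ee_rot: [0.103, 0.987, 0.013, -0.126]
contact_force: [0.1, -0.6, -2.1]
gripper_width: 25.1
grasp_force: 60.1
```

```bash
python3 -c "
from h import *
m=snap('w5'); ms=arm.camera_model('side'); im=arm.get_image('side')[:,:,::-1]; cv2.imwrite('pics/s5.png',im)
mt=arm.camera_model('top'); it=arm.get_image('top')[:,:,::-1]; cv2.imwrite('pics/t5.png',it)
d=(R.from_euler('z',-.2099)*R.from_euler('y',.26))
show(np.array([584.1,120.2,70])-100*d.apply([1,0,0]),-.2099,.26,h=30)
s=arm.read_state();T=R.from_quat(s['ee_rot'])
# predicted held scraper at tool pose
pt=np.array([[0,25,1.5],[0,-25,1.5],[85,25,0],[85,-25,0],[0,13,12],[0,-13,12],[-120,13,12],[-120,-13,12],[-120,13,-12],[-120,-13,-12]],float)
W=[s['position']+T.apply([-(q[0]+45),q[1],155-q[2]]) for q in pt]
print('wrist1.5',[(proj(m,w,True)*1.5).round().tolist() for w in W]); print('side',[proj(ms,w).round(1).tolist() for w in W])
a=cv2.imread('pics/w5.png')[60:340,120:392]
b=im[110:210,215:345]
c=np.zeros((600,800,3),np.uint8);c[:280,:272]=a
c[:300,272:662]=cv2.resize(b,(390,300),interpolation=cv2.INTER_CUBIC)
t=it[130:230,180:290]; c[300:600,:330]=cv2.resize(t,(330,300),interpolation=cv2.INTER_CUBIC)
cv2.imwrite('pics/c5.png',c)
"
```

```text
tcp [493.6 139.5 286.1] travel [1.8 0.  1.6] dr [0.001 0.006 0.   ]
wrist1.5 [[452.0, 505.0], [313.0, 504.0], [435.0, 624.0], [330.0, 624.0], [420.0, 526.0], [344.0, 526.0], [435.0, 144.0], [329.0, 144.0], [426.0, 149.0], [339.0, 149.0]]
side [[243.8, 142.9], [253.5, 150.2], [268.8, 143.2], [278.8, 150.2], [246.9, 141.0], [252.0, 144.7], [207.0, 141.1], [211.6, 145.1], [205.5, 150.0], [210.1, 154.1]]
```

View pics/c5.png

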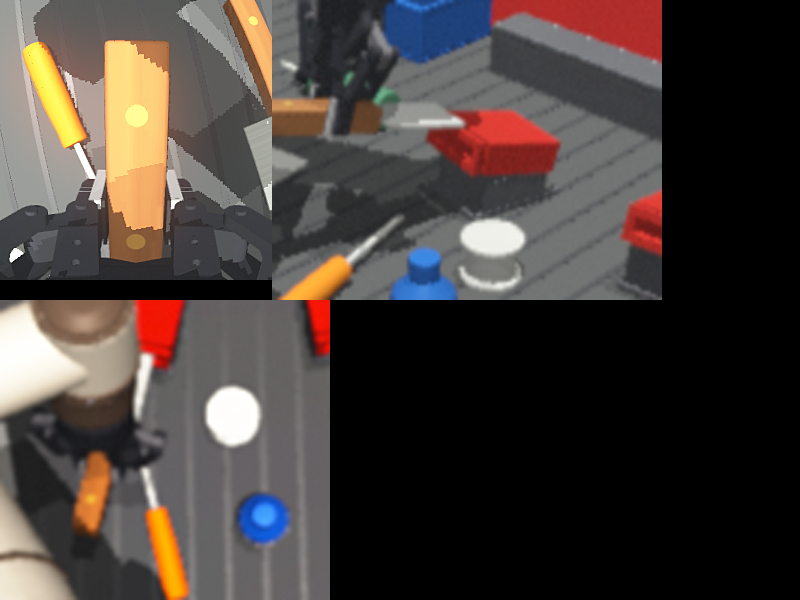

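The held narrow scraper lines up with its holder. In the side crop the blade tip is at about (466,122), within a few mm of prediction. I'll move the tip to just outside the mouth and check it against the mouth in the side camera.

```bash
python3 -c "
from h import *
d=(R.from_euler('z',-.2099)*R.from_euler('y',.26))
show(np.array([584.1,120.2,70])-97*d.apply([1,0,0]),-.2099,.26,h=0)"
```

```text
tcp [488.9 140.5 256.3] travel [-1.   0.  31.6] dr [0.001 0.006 0.   ]
```

Call:
{"fn": "move_arm", "kwargs": {"fingers": [20, 20, 20, 20, 20], "travel": [[-1, 0, 12], [-1, 0, 24], [-1, 0, 31], [-1, 0, 31], [-1, 0, 31]], "dr": [[0, 0, 0], [0, 0, 0], [0, 0, 0], [0, 0, 0], [0, 0, 0]]}}

```text
clock: 8.05
position: [489.1, 141.6, 256.4]
ee_rot: [0.103, 0.987, 0.013, -0.126]
contact_force: [-0.7, 0.2, -2.4]
gripper_width: 24.8
grasp_force: 60.1
```

```bash
cat > chk.py <<'E'
from h import *
import sys
def chk(name,mouth,yaw,hw,bw,g=-45):
    s=arm.read_state();T=R.from_quat(s['ee_rot']); print(s['position'],s['contact_force'])
    ms=arm.camera_model('side'); im=arm.get_image('side')[:,:,::-1]; cv2.imwrite(f'pics/{name}.png',im)
    d=R.from_euler('z',yaw)*R.from_euler('y',.26)
    c0=proj(ms,mouth).round().astype(int)-[55,32]; k=8
    print("tip est in mouth frame",d.inv().apply(s['position']+T.apply([-(85-g),0,155])-mouth).round(1),"origin",c0)
    f=lambda w:((proj(ms,w)-c0+.5)*k-.5).round().astype(int).tolist()
    pt=np.array([[0,bw,0],[0,-bw,0],[85,bw,0],[85,-bw,0],[0,13,12],[0,-13,12],[0,-13,-12]],float)
    print('scraper',[f(s['position']+T.apply([-(q[0]-g),q[1],155-q[2]])) for q in pt])
    print('mouth face/flare corners',[f(mouth+d.apply([0,a,b])) for A,B in((hw,16),(bw+7,8)) for a in(A,-A) for b in(B,-B)])
    cv2.imwrite(f'pics/{name}c.png',cv2.resize(im[c0[1]:c0[1]+64,c0[0]:c0[0]+90],None,fx=k,fy=k,interpolation=cv2.INTER_CUBIC))
E
python3 -c "
from chk import *
chk('s6',np.array([584.1,120.2,70]),-.2099,40,25)"
```

```text
[489.1457 141.5854 256.4113] [-0.7076  0.2312 -2.3808]
tip est in mouth frame [-11.    1.3   0.9] origin [219 125]
scraper [[184, 235], [260, 295], [382, 230], [461, 287], [209, 217], [249, 248], [234, 313]]
mouth face/flare corners [[395, 176], [375, 257], [524, 266], [501, 350], [402, 205], [392, 246], [504, 278], [493, 319]]
```

View pics/s6c.png

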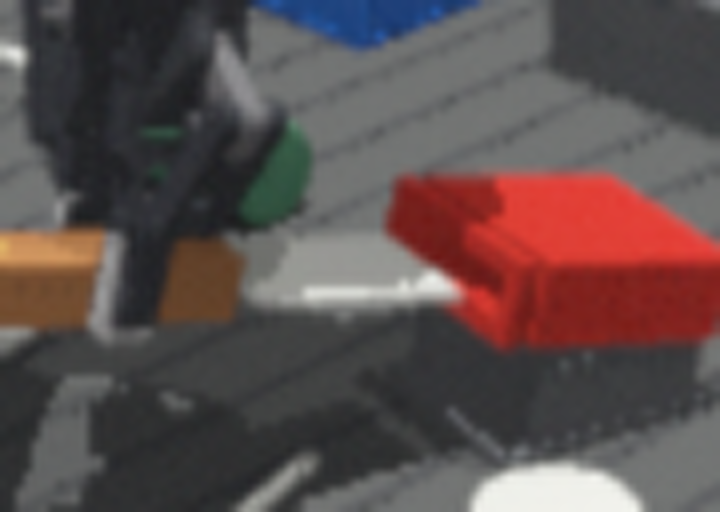

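The tip is at (463,290), about 10 mm short of the mouth, with its near edge parallel to the slot and roughly 2 mm low. I'll insert with a 1.5 mm raise.

```bash
python3 -c "
from h import *
d=(R.from_euler('z',-.2099)*R.from_euler('y',.26))
for a in (70,30,0): show(np.array([584.1,120.2,70])-a*d.apply([1,0,0]),-.2099,.26,h=1.5)"
```

```text
tcp [514.8 135.  250.8] travel [-26.9  -1.3  -0.8] dr [0.    0.007 0.002]
tcp [552.6 126.9 240.5] travel [-66.9  -1.4  -0.5] dr [0.    0.007 0.002]
tcp [580.9 120.9 232.8] travel [-96.9  -1.4  -0.3] dr [0.    0.007 0.002]
```

Call:
{"fn": "move_arm", "kwargs": {"fingers": [20, 20, 20, 20, 20], "travel": [[-3, -1.3, -1.2], [-10, -1.3, -1.2], [-18, -1.3, -1.2], [-27, -1.3, -1], [-27, -1.3, -1]], "dr": [[0, 0.005, 0.002], [0, 0.007, 0.002], [0, 0.007, 0.002], [0, 0.007, 0.002], [0, 0.007, 0.002]]}}

```text
clock: 8.6
position: [515.9, 134.6, 250.4]
ee_rot: [0.105, 0.986, 0.014, -0.129]
contact_force: [0.5, -0.1, -1.9]
gripper_width: 25.0
grasp_force: 60.2
```

Call:
{"fn": "move_arm", "kwargs": {"fingers": [20, 20, 20], "travel": [[-8, 0, 0], [-16, 0, 0], [-16, 0, 0]], "dr": [[0, 0, 0], [0, 0, 0], [0, 0, 0]]}}

```text
clock: 8.9
position: [530.7, 131.4, 246.4]
ee_rot: [0.104, 0.986, 0.014, -0.129]
contact_force: [0.0, -0.5, -1.5]
gripper_width: 24.8
grasp_force: 60.2
```

Call:
{"fn": "move_arm", "kwargs": {"fingers": [20, 20, 20, 20, 20], "travel": [[-10, 0, 0], [-20, 0, 0], [-30, 0, 0], [-40, 0, 0], [-40, 0, 0]], "dr": [[0, 0, 0], [0, 0, 0], [0, 0, 0], [0, 0, 0], [0, 0, 0]]}}

```text
clock: 9.4
position: [569.0, 123.2, 236.0]
ee_rot: [0.105, 0.986, 0.014, -0.129]
contact_force: [1.3, -0.4, -0.8]
gripper_width: 24.8
grasp_force: 60.3
```

Call:
{"fn": "move_arm", "kwargs": {"fingers": [20, 20, 20, 20], "travel": [[-4, 0, 0], [-8, 0, 0], [-11, 0, 0], [-11, 0, 0]], "dr": [[0, 0, 0], [0, 0, 0], [0, 0, 0], [0, 0, 0]]}}

```text
clock: 9.8
position: [578.3, 121.2, 233.6]
ee_rot: [0.104, 0.986, 0.014, -0.129]
contact_force: [0.2, 0.2, -1.6]
gripper_width: 24.7
grasp_force: 60.4
```

Nearly home with no contact force. I'll push on in 2 mm steps until it bears on the face.

Call:
{"fn": "move_arm", "kwargs": {"fingers": [20, 20, 20, 20], "travel": [[-2, 0, 0], [-4, 0, 0], [-5, 0, 0], [-5, 0, 0]], "dr": [[0, 0, 0], [0, 0, 0], [0, 0, 0], [0, 0, 0]]}}

```text
clock: 10.2
position: [580.9, 120.7, 233.0]
ee_rot: [0.104, 0.986, 0.014, -0.132]
contact_force: [-7.8, 3.8, 5.5]
gripper_width: 25.0
grasp_force: 61.0
```

Call:
{"fn": "move_arm", "kwargs": {"fingers": [20, 20, 20, 20], "travel": [[-2, 0, 0], [-3, 0, 0], [-4, 0, 0], [-4, 0, 0]], "dr": [[0, 0, 0], [0, 0, 0], [0, 0, 0], [0, 0, 0]]}}

```text
clock: 10.6
position: [582.2, 120.5, 232.6]
ee_rot: [0.104, 0.985, 0.013, -0.136]
contact_force: [-17.1, 6.7, 15.2]
gripper_width: 25.0
grasp_force: 61.9
```

Call:
{"fn": "move_arm", "kwargs": {"fingers": [85, 85, 85, 85, 85], "travel": [[0, 0, 0], [0, 0, 0], [0, 0, 0], [3, 0, 0], [3, 0, 0]], "dr": [[0, 0, 0], [0, 0, 0], [0, 0, 0], [0, 0, 0], [0, 0, 0]]}}

```text
clock: 11.1
position: [583.5, 119.9, 232.0]
ee_rot: [0.104, 0.986, 0.014, -0.129]
contact_force: [0.2, 0.9, -0.1]
gripper_width: 85.3
grasp_force: 0.0
```

Call:
{"fn": "move_arm", "kwargs": {"fingers": [85, 85, 85, 85, 85], "travel": [[0, 0, -30], [0, 0, -70], [0, 0, -70], [0, 0, -70], [0, 0, -70]], "dr": [[0, 0, 0], [0, 0, 0], [0, 0, 0], [0, 0, 0], [0, 0, 0]]}}

```text
clock: 11.6
position: [600.7, 116.1, 298.8]
ee_rot: [0.105, 0.986, 0.014, -0.13]
contact_force: [0.2, 0.1, -0.2]
gripper_width: 84.9
grasp_force: 0.0
```

```bash
python3 -c "
from h import *
m=snap('w7');im=arm.get_image('side')[:,:,::-1];cv2.imwrite('pics/s7.png',im)
d=R.from_euler('z',-.2099)*R.from_euler('y',.26);M=np.array([584.1,120.2,70])
pn=np.array([[0,25,1.5],[0,-25,1.5],[0,13,12],[0,-13,12],[-120,13,12],[-120,-13,12]])
print([((proj(m,M+d.apply(q),True)-[200,80])*3).round().tolist() for q in pn])
a=cv2.resize(cv2.imread('pics/w7.png')[80:280,200:320],None,fx=3,fy=3,interpolation=cv2.INTER_CUBIC)
b=cv2.resize(im[115:180,205:310],None,fx=4,fy=4,interpolation=cv2.INTER_CUBIC)
c=np.zeros((600,800,3),np.uint8);c[:,:360]=a;c[:260,370:790]=b;cv2.imwrite('pics/c7.png',c)
show([434.5,297.3,18],.1585,0,g=-42,h=80)
"
```

```text
[[269.0, 569.0], [67.0, 570.0], [223.0, 592.0], [113.0, 592.0], [232.0, 58.0], [103.0, 58.0]]
tcp [393.  290.7 253. ] travel [219.7 127.2 106. ] dr [ 0.048 -0.26  -0.367]
```

View pics/c7.png

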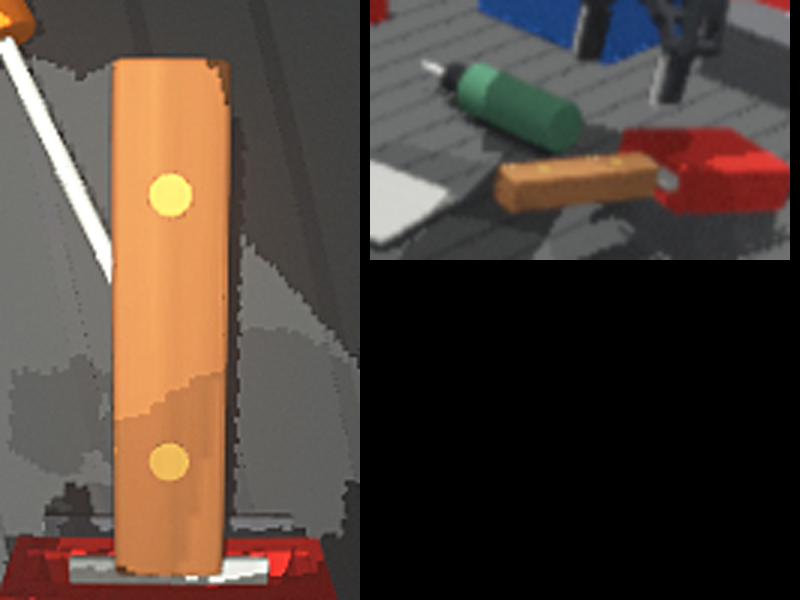

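The scraper is in, with the handle drooping slightly. The blade's rear edge shows at row 558 against 570 predicted for home, so there may be a few mm of gap. I'll quantify it.

```bash
cat > f3.py <<'E'
from fit import *
m=L("w7")
uv=[(200+x/3,80+y/3) for x,y in [(268,557),(68,558),(222,574),(116,575),(230,62),(112,60)]]
pn=np.array([[0,25,1.5],[0,-25,1.5],[0,13,12],[0,-13,12],[-120,13,12],[-120,-13,12]],float)
for p in (.14,.18,.22,.26):
    q,f=fit(m,pn,uv,70,p,[580,120,-.2],1); print(p,q,f,(f**2).sum()); q,f=fit(m,pn,uv,70,p,[580,120,-.2],0); print('   z70',q,f,(f**2).sum())
d=R.from_euler('z',-.2099)*R.from_euler('y',.26);M=np.array([584.1,120.2,70])
print([((proj(m,M+d.apply([0,a,b]),True)-[200,80])*3).round().tolist() for a,b in [(40,-16),(-40,-16),(32,-8),(-32,-8),(32,8)]])
E
python3 f3.py
```

```text
0.14 [582.6908 120.6182  -0.2151  64.3975] [-0.1  0.3  0.5 -0.2  0.2  0.2 -0.5 -0.2 -0.3 -0.3  0.2  0.2] 1.02
   z70 [582.4421 120.6597  -0.2151] [ 0.7  1.8 -0.3  1.2  0.7  1.9 -0.9  1.5  0.2 -3.3 -0.3 -2.8] 31.279999999999998
0.18 [582.664  120.6261  -0.215   63.4497] [-0.3  0.1  0.7 -0.5  0.1  0.5 -0.4 -0.   0.1 -0.3 -0.2  0.2] 1.4400000000000002
   z70 [582.4163 120.6654  -0.215 ] [ 0.7  1.9 -0.3  1.3  0.7  2.5 -0.9  2.1  0.7 -3.8 -0.8 -3.3] 44.3
0.22 [582.5526 120.6517  -0.2149  62.8203] [-0.4 -0.2  0.8 -0.8  0.1  0.7 -0.3  0.2  0.5 -0.2 -0.6  0.2] 2.8000000000000003
   z70 [582.3298 120.6842  -0.2149] [ 0.7  1.8 -0.3  1.3  0.7  3.  -0.9  2.5  1.3 -4.1 -1.3 -3.6] 55.21
0.26 [582.3557 120.695   -0.2148  62.5106] [-0.4 -0.5  0.8 -1.   0.   0.9 -0.3  0.4  1.  -0.2 -1.   0.3] 5.24
   z70 [582.1758 120.7178  -0.2148] [ 0.7  1.7 -0.3  1.1  0.6  3.4 -0.9  2.9  1.8 -4.2 -1.9 -3.7] 64.0
[[318.0, 536.0], [18.0, 536.0], [293.0, 551.0], [44.0, 551.0], [301.0, 582.0]]
```

The fit puts the shoulder within about 1 mm of the face, with the handle drooping within the slot's play. It was in the same state in the wide holder at the start, so it is home. Next is the wide scraper.

Call:
{"fn": "move_arm", "kwargs": {"fingers": [85, 85, 85, 85, 85, 85, 85, 85, 85, 85], "travel": [[5, 5, -25], [30, 25, -25], [65, 50, -10], [105, 75, 15], [145, 95, 45], [180, 115, 75], [220, 127, 106], [220, 127, 106], [220, 127, 106], [220, 127, 106]], "dr": [[0, 0, 0], [0, -0.03, -0.05], [0.01, -0.08, -0.12], [0.02, -0.14, -0.19], [0.03, -0.19, -0.26], [0.04, -0.23, -0.32], [0.048, -0.26, -0.367], [0.048, -0.26, -0.367], [0.048, -0.26, -0.367], [0.048, -0.26, -0.367]]}}

```text
clock: 12.7
position: [393.9, 290.9, 254.3]
ee_rot: [-0.079, 0.997, 0.0, 0.002]
contact_force: [0.2, -0.2, -0.5]
gripper_width: 85.0
grasp_force: 0.0
```

```bash
python3 -c "
from h import *
show([434.5,297.3,12],.1585,0,g=-42,h=8)"
```

```text
tcp [393.  290.7 175. ] travel [ 1.2 -0.1 79.3] dr [ 0.     0.003 -0.   ]
```

Call:
{"fn": "move_arm", "kwargs": {"fingers": [85, 85, 85, 85, 20, 20, 20, 20, 20, 20], "travel": [[1, 0, 35], [1, 0, 65], [1, 0, 78], [1, 0, 79], [1, 0, 79], [1, 0, 79], [1, 0, 79], [1, 0, 79], [1, 0, 79], [1, 0, 79]], "dr": [[0, 0, 0], [0, 0, 0], [0, 0, 0], [0, 0, 0], [0, 0, 0], [0, 0, 0], [0, 0, 0], [0, 0, 0], [0, 0, 0], [0, 0, 0]]}}

```text
clock: 13.7
position: [392.7, 290.9, 176.1]
ee_rot: [-0.079, 0.997, 0.001, 0.002]
contact_force: [-1.5, -1.5, 6.5]
gripper_width: 24.8
grasp_force: 60.0
```

Call:
{"fn": "move_arm", "kwargs": {"fingers": [20, 20, 20, 20, 20], "travel": [[0, 0, -20], [0, 0, -60], [0, 0, -105], [0, 0, -135], [0, 0, -135]], "dr": [[0, 0, 0], [0, 0, 0], [0, 0, 0], [0, 0, 0], [0, 0, 0]]}}

```text
clock: 14.2
position: [392.6, 291.3, 314.6]
ee_rot: [-0.08, 0.997, 0.004, 0.005]
contact_force: [0.6, 1.0, -2.1]
gripper_width: 24.8
grasp_force: 59.4
```

```bash
python3 -c "
from h import *
d=(R.from_euler('z',.139)*R.from_euler('y',.26));M=np.array([596.5,-137.4,70])
for a,h in ((110,40),(97,8)): show(M-a*d.apply([1,0,0]),.139,.26,g=-42,h=h)"
```

```text
tcp [ 500.7 -150.8  297.5] travel [ -36.4 -453.8   14.3] dr [0.004 0.27  0.021]
tcp [ 505.  -150.2  263.3] travel [ -40.4 -454.1   48.6] dr [0.004 0.27  0.021]
```

Call:
{"fn": "move_arm", "kwargs": {"fingers": [20, 20, 20, 20, 20, 20, 20, 20, 20, 20], "travel": [[-3, -45, -10], [-6, -90, -20], [-9, -136, -25], [-12, -182, -25], [-16, -228, -25], [-20, -274, -20], [-25, -320, -10], [-30, -366, 0], [-34, -412, 8], [-36, -454, 14]], "dr": [[0, 0, 0], [0, 0, 0], [0, 0.02, 0], [0, 0.04, 0], [0, 0.07, 0], [0, 0.11, 0.01], [0, 0.15, 0.01], [0, 0.19, 0.02], [0.004, 0.23, 0.021], [0.004, 0.27, 0.021]]}}

```text
clock: 15.2
position: [499.1, -154.1, 294.2]
ee_rot: [-0.068, 0.988, -0.012, -0.135]
contact_force: [0.8, -0.0, -1.6]
gripper_width: 24.8
grasp_force: 59.6
```

Call:
{"fn": "move_arm", "kwargs": {"fingers": [20, 20, 20], "travel": [[0, 0, 0], [0, 0, 0], [0, 0, 0]], "dr": [[0, 0, 0], [0, 0, 0], [0, 0, 0]]}}

```text
clock: 15.5
position: [498.9, -151.6, 295.5]
ee_rot: [-0.068, 0.989, -0.012, -0.133]
contact_force: [-0.5, 0.1, -0.8]
gripper_width: 25.0
grasp_force: 59.7
```

```bash
python3 -c "
from h import *
d=(R.from_euler('z',.139)*R.from_euler('y',.26));M=np.array([596.5,-137.4,70])
for a,h in ((97,9.1),): show(M-a*d.apply([1,0,0]),.139,.26,g=-42,h=h)"
```

```text
tcp [ 505.2 -150.2  264.3] travel [-14.5   0.8  28.4] dr [-0.006 -0.008 -0.002]
```

Call:
{"fn": "move_arm", "kwargs": {"fingers": [20, 20, 20, 20, 20], "travel": [[-5, 0.8, 10], [-10, 0.8, 20], [-14, 0.8, 28], [-14, 0.8, 28], [-14, 0.8, 28]], "dr": [[-0.005, -0.008, -0.002], [-0.005, -0.008, -0.002], [-0.005, -0.008, -0.002], [-0.005, -0.008, -0.002], [-0.005, -0.008, -0.002]]}}

```text
clock: 16.0
position: [505.4, -150.5, 265.0]
ee_rot: [-0.069, 0.989, -0.01, -0.129]
contact_force: [-0.4, -0.3, -1.4]
gripper_width: 24.4
grasp_force: 59.7
```

```bash
sed -i "s/def chk(name,mouth,yaw,hw,bw,g=-45)/def chk(name,mouth,yaw,hw,bw,g=-45,h=0)/; s/155-q\[2\]/155+h-q[2]/; s/0,155\]/0,155+h]/" chk.py
python3 -c "
from chk import *
M=np.array([596.5,-137.4,70])
chk('s8',M,.139,60,45,-42,9.1)
it=arm.get_image('top')[:,:,::-1];cv2.imwrite('pics/t8.png',it)
show(M-70*(R.from_euler('z',.139)*R.from_euler('y',.26)).apply([1,0,0]),.139,.26,g=-42,h=9.1)"
```

```text
[ 505.3575 -150.4953  265.0374] [-0.3629 -0.3012 -1.4434]
tip est in mouth frame [-12.2  -0.6   0.7] origin [299 160]
scraper [[169, 272], [454, 384], [295, 214], [565, 314], [277, 272], [359, 304], [339, 381]]
mouth face/flare corners [[279, 145], [255, 238], [640, 275], [610, 372], [295, 176], [283, 223], [607, 290], [592, 339]]
tcp [ 531.1 -146.6  257.4] travel [-27.3   0.5   1.3] dr [-0.002  0.001 -0.   ]
```

View pics/s8c.png

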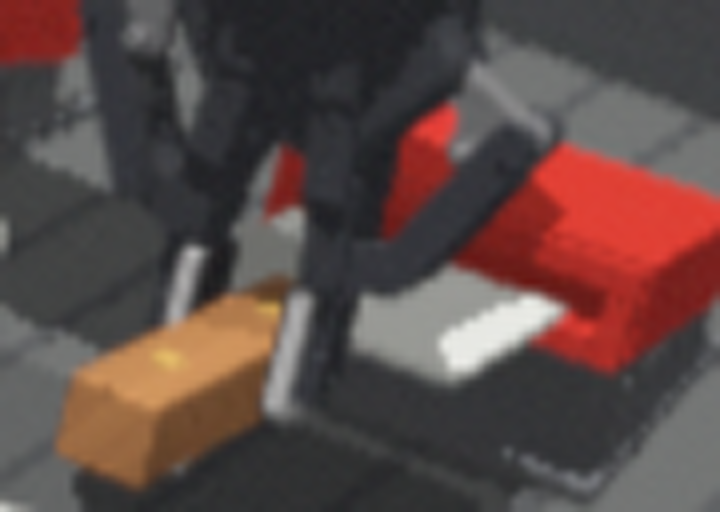

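The wide blade's near tip corner is at (567,311), against (565,314) predicted. The face's bottom corner at (612,372) also matches, so it is aligned and I'll insert.

Call:
{"fn": "move_arm", "kwargs": {"fingers": [20, 20, 20, 20, 20], "travel": [[-4, 0.5, 1], [-12, 0.5, 1], [-20, 0.5, 1], [-27, 0.5, 1], [-27, 0.5, 1]], "dr": [[0, 0, 0], [0, 0, 0], [0, 0, 0], [0, 0, 0], [0, 0, 0]]}}

```text
clock: 16.6
position: [531.9, -146.5, 257.1]
ee_rot: [-0.069, 0.989, -0.01, -0.129]
contact_force: [0.5, -0.5, -1.4]
gripper_width: 24.9
grasp_force: 59.7
```

Call:
{"fn": "move_arm", "kwargs": {"fingers": [20, 20, 20], "travel": [[-8, 0, 0], [-16, 0, 0], [-16, 0, 0]], "dr": [[0, 0, 0], [0, 0, 0], [0, 0, 0]]}}

```text
clock: 16.9
position: [547.1, -144.4, 253.1]
ee_rot: [-0.069, 0.989, -0.01, -0.129]
contact_force: [0.8, 0.4, -2.1]
gripper_width: 24.5
grasp_force: 59.7
```

Call:
{"fn": "move_arm", "kwargs": {"fingers": [20, 20, 20, 20, 20], "travel": [[-10, 0, 0], [-20, 0, 0], [-30, 0, 0], [-40, 0, 0], [-40, 0, 0]], "dr": [[0, 0, 0], [0, 0, 0], [0, 0, 0], [0, 0, 0], [0, 0, 0]]}}

```text
clock: 17.4
position: [585.7, -139.0, 242.5]
ee_rot: [-0.069, 0.989, -0.01, -0.129]
contact_force: [-0.5, 0.1, -1.1]
gripper_width: 24.7
grasp_force: 59.7
```

Call:
{"fn": "move_arm", "kwargs": {"fingers": [20, 20, 20, 20], "travel": [[-4, 0, 0], [-8, 0, 0], [-11, 0, 0], [-11, 0, 0]], "dr": [[0, 0, 0], [0, 0, 0], [0, 0, 0], [0, 0, 0]]}}

```text
clock: 17.8
position: [595.2, -137.7, 240.3]
ee_rot: [-0.069, 0.989, -0.01, -0.129]
contact_force: [0.5, -0.5, -2.0]
gripper_width: 25.1
grasp_force: 59.7
```

Call:
{"fn": "move_arm", "kwargs": {"fingers": [20, 20, 20, 20], "travel": [[-2, 0, 0], [-3, 0, 0], [-4, 0, 0], [-4, 0, 0]], "dr": [[0, 0, 0], [0, 0, 0], [0, 0, 0], [0, 0, 0]]}}

```text
clock: 18.2
position: [598.0, -137.4, 239.5]
ee_rot: [-0.069, 0.989, -0.01, -0.13]
contact_force: [-3.4, 0.3, 1.7]
gripper_width: 24.9
grasp_force: 60.0
```

Call:
{"fn": "move_arm", "kwargs": {"fingers": [20, 20, 20, 20], "travel": [[-2, 0, 0], [-3, 0, 0], [-4, 0, 0], [-4, 0, 0]], "dr": [[0, 0, 0], [0, 0, 0], [0, 0, 0], [0, 0, 0]]}}

```text
clock: 18.6
position: [599.6, -137.3, 239.1]
ee_rot: [-0.068, 0.988, -0.01, -0.135]
contact_force: [-12.3, -0.7, 10.0]
gripper_width: 24.8
grasp_force: 60.8
```

Call:
{"fn": "move_arm", "kwargs": {"fingers": [20, 20, 20, 20], "travel": [[-2, 0, 0], [-3, 0, 0], [-3, 0, 0], [-3, 0, 0]], "dr": [[0, 0, 0], [0, 0, 0], [0, 0, 0], [0, 0, 0]]}}

```text
clock: 19.0
position: [600.6, -137.3, 238.8]
ee_rot: [-0.068, 0.988, -0.009, -0.138]
contact_force: [-18.1, -0.1, 15.9]
gripper_width: 24.8
grasp_force: 61.3
```

Call:
{"fn": "move_arm", "kwargs": {"fingers": [85, 85, 85, 85, 85], "travel": [[0, 0, 0], [0, 0, 0], [0, 0, 0], [3, 0, 0], [3, 0, 0]], "dr": [[0, 0, 0], [0, 0, 0], [0, 0, 0], [0, 0, 0], [0, 0, 0]]}}

```text
clock: 19.5
position: [602.6, -136.6, 238.3]
ee_rot: [-0.069, 0.989, -0.01, -0.129]
contact_force: [-0.4, 0.1, 0.5]
gripper_width: 85.2
grasp_force: 0.0
```

Call:
{"fn": "move_arm", "kwargs": {"fingers": [85, 85, 85, 85, 85, 85], "travel": [[0, 0, -30], [0, 0, -70], [20, 0, -80], [40, 0, -80], [40, 0, -80], [40, 0, -80]], "dr": [[0, 0, 0], [0, 0, 0], [0, 0, 0], [0, 0, 0], [0, 0, 0], [0, 0, 0]]}}

```text
clock: 20.1
position: [584.6, -139.1, 326.1]
ee_rot: [-0.069, 0.989, -0.01, -0.129]
contact_force: [0.3, -0.3, 0.5]
gripper_width: 84.9
grasp_force: 0.0
```

```bash
python3 -c "
from h import *
m=snap('w9');im=arm.get_image('side')[:,:,::-1];cv2.imwrite('pics/s9.png',im)
d=R.from_euler('z',.139)*R.from_euler('y',.26);M=np.array([596.5,-137.4,70])
pn=np.array([[0,45,1.5],[0,-45,1.5],[0,13,12],[0,-13,12],[-120,13,12],[-120,-13,12],[0,60,-16],[0,-60,-16],[0,60,16],[0,-60,16]])
print([((proj(m,M+d.apply(q),True)-[155,80])*2.2).round().tolist() for q in pn])
a=cv2.resize(cv2.imread('pics/w9.png')[80:340,155:355],None,fx=2.2,fy=2.2,interpolation=cv2.INTER_CUBIC)
b=cv2.resize(im[120:260,190:410],None,fx=1.6,fy=1.6,interpolation=cv2.INTER_CUBIC)
c=np.zeros((600,800,3),np.uint8);c[:a.shape[0],:440]=a;c[:224,445:797]=b;cv2.imwrite('pics/c9.png',c)
"
```

```text
[[337.0, 467.0], [105.0, 467.0], [256.0, 485.0], [186.0, 485.0], [263.0, 157.0], [178.0, 157.0], [366.0, 443.0], [76.0, 443.0], [382.0, 487.0], [60.0, 487.0]]
```

View pics/c9.png

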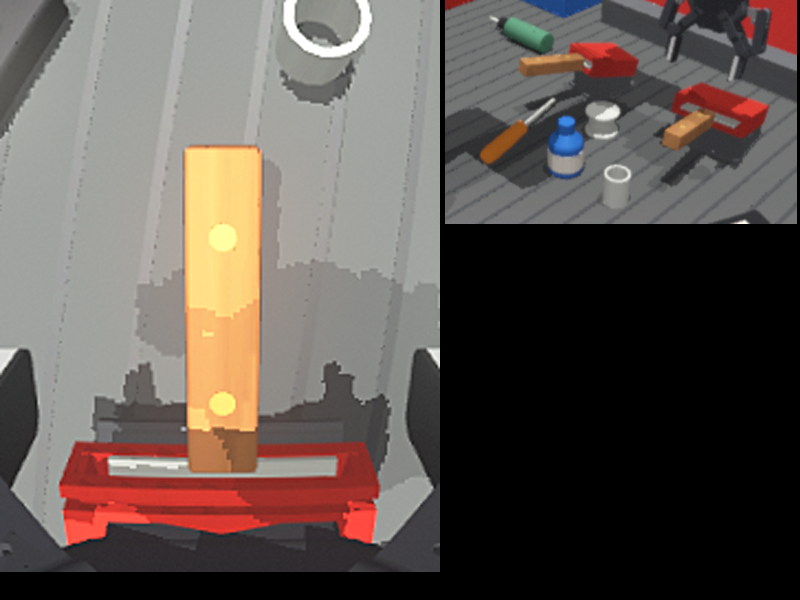

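```bash
cat > f4.py <<'E'
from fit import *
pn=np.array([[0,45,1.5],[0,-45,1.5],[0,13,12],[0,-13,12],[-120,13,12],[-120,-13,12]],float)
face=np.array([[0,60,-16],[0,-60,-16],[0,60,16],[0,-60,16]],float)
m=L("w9"); k=lambda a:[(155+x/2.2,80+y/2.2) for x,y in a]
fq,ff=fit(m,face,k([(365,443),(78,443),(380,489),(60,489)]),70,.26,[596,-137,.14],1); print("face",fq,ff)
d=R.from_euler('z',fq[2])*R.from_euler('y',.26)
for p in (.12,.16,.2,.26):
    q,f=fit(m,pn,k([(337,457),(107,457),(256,471),(189,471),(260,148),(185,148)]),70,p,[590,-137,.14],1)
    print(p,q,f,(f**2).sum(),"in slot frame",d.inv().apply(q[[0,1,3]]-fq[[0,1,3]]))
E
python3 f4.py
```

```text
face [ 597.6353 -137.3344    0.1394   68.307 ] [-0.2  0.5 -0.5  0.4  0.3 -0.4  0.3 -0.4]
0.12 [ 594.8095 -137.0796    0.1383   63.0013] [-0.7  0.3  1.   0.2  0.3  0.  -0.5  0.   0.1 -0.2 -0.1 -0.2] 2.0599999999999996 in slot frame [-1.3061  0.6449 -5.8377]
0.16 [ 594.4601 -137.128     0.1383   63.1572] [-0.7 -0.   0.9 -0.1  0.3  0.2 -0.5  0.2  0.5 -0.1 -0.5 -0.2] 2.2800000000000002 in slot frame [-1.6871  0.6455 -5.7778]
0.2 [ 593.9872 -137.1935    0.1383   63.6423] [-0.5 -0.3  0.8 -0.4  0.3  0.4 -0.5  0.3  0.9 -0.  -0.9 -0.1] 3.36 in slot frame [-2.2732  0.6464 -5.4317]
0.26 [ 593.045  -137.324     0.1383   64.9859] [-0.3 -0.7  0.5 -0.8  0.4  0.5 -0.6  0.5  1.6  0.2 -1.6  0.2] 7.690000000000001 in slot frame [-3.5378  0.648  -4.3778]
```

The wide shoulder is about 1–2 mm shy of the face (droop plus a small gap). I'll nudge each handle end with closed fingers to seat it.

```bash
python3 -c "
from h import *
for g,h in ((-150,70),(-150,12)): show([594.5,-137.1,66],.139,.17,g=g,h=h)"
```

```text
tcp [ 485.8 -152.3  313.1] travel [93.7  0.6 37.5] dr [-0.001 -0.09  -0.   ]
tcp [ 476.1 -153.7  256. ] travel [88.5  0.7 95.3] dr [-0.001 -0.09  -0.   ]
```

Call:
{"fn": "move_arm", "kwargs": {"fingers": [85, 20, 0, 0, 0, 0, 0, 0, 0, 0], "travel": [[40, 0, 0], [80, 0, 10], [94, 0.6, 37], [92, 0.6, 55], [90, 0.6, 75], [88, 0.6, 95], [88, 0.6, 95], [88, 0.6, 95], [88, 0.6, 95], [88, 0.6, 95]], "dr": [[0, -0.03, 0], [0, -0.06, 0], [0, -0.09, 0], [0, -0.09, 0], [0, -0.09, 0], [0, -0.09, 0], [0, -0.09, 0], [0, -0.09, 0], [0, -0.09, 0], [0, -0.09, 0]]}}

```text
clock: 21.2
position: [476.8, -153.7, 257.6]
ee_rot: [-0.069, 0.994, -0.007, -0.083]
contact_force: [-0.5, -0.4, 0.4]
gripper_width: 0.0
grasp_force: 0.0
```

```bash
python3 -c "
from h import *
show([594.5,-137.1,66],.139,.17,g=-131,h=12)
m=snap('w10')"
```

```text
tcp [ 494.6 -151.1  252.8] travel [-18.6   0.1   1.7] dr [-0.002  0.003 -0.   ]
```

View pics/w10.png

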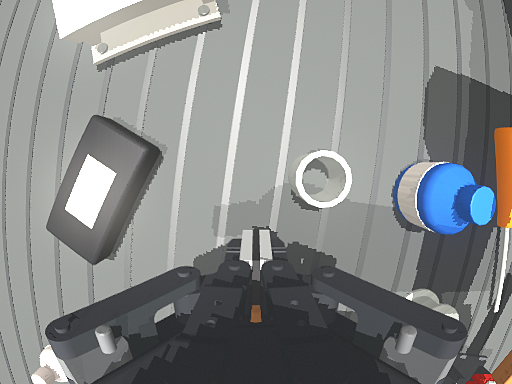

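The closed fingers are behind the handle end, which is just visible at (256,312). I have now viewed 12 pictures, over the limit of 10, so from here I go by force and code only. I'll nudge gently.

Call:
{"fn": "move_arm", "kwargs": {"fingers": [0, 0, 0, 0, 0], "travel": [[-6, 0, 1], [-12, 0, 1.5], [-15, 0, 1.5], [-17, 0, 1.5], [-17, 0, 1.5]], "dr": [[0, 0, 0], [0, 0, 0], [0, 0, 0], [0, 0, 0], [0, 0, 0]]}}

```text
clock: 21.75
position: [492.8, -151.4, 252.1]
ee_rot: [-0.069, 0.994, -0.007, -0.084]
contact_force: [-0.6, 0.2, -0.4]
gripper_width: -0.1
grasp_force: 0.0
```

Call:
{"fn": "move_arm", "kwargs": {"fingers": [0, 0, 0, 0], "travel": [[-1, 0, 0], [-2, 0, 0], [-3, 0, 0], [-3, 0, 0]], "dr": [[0, 0, 0], [0, 0, 0], [0, 0, 0], [0, 0, 0]]}}

```text
clock: 22.15
position: [494.9, -151.2, 251.7]
ee_rot: [-0.069, 0.994, -0.007, -0.085]
contact_force: [-2.4, -0.8, 1.6]
gripper_width: 0.2
grasp_force: 1.3
```

Call:
{"fn": "move_arm", "kwargs": {"fingers": [0, 0, 0, 0], "travel": [[-1, 0, 0], [-2, 0, 0], [-2, 0, 0], [-2, 0, 0]], "dr": [[0, 0, 0], [0, 0, 0], [0, 0, 0], [0, 0, 0]]}}

```text
clock: 22.55
position: [495.6, -151.1, 251.5]
ee_rot: [-0.069, 0.994, -0.006, -0.087]
contact_force: [-6.8, -1.5, 6.7]
gripper_width: -0.2
grasp_force: 3.8
```

Call:
{"fn": "move_arm", "kwargs": {"fingers": [0, 0, 0, 0], "travel": [[-1, 0, 0], [-2, 0, 0], [-2, 0, 0], [-2, 0, 0]], "dr": [[0, 0, 0], [0, 0, 0], [0, 0, 0], [0, 0, 0]]}}

```text
clock: 22.95
position: [496.4, -151.1, 251.2]
ee_rot: [-0.069, 0.994, -0.006, -0.09]
contact_force: [-9.7, -1.2, 9.3]
gripper_width: -0.4
grasp_force: 5.9
```

Call:
{"fn": "move_arm", "kwargs": {"fingers": [0, 0, 0, 0, 0, 0, 0, 0], "travel": [[10, 0, 0], [25, 0, -5], [30, 0, -50], [30, 0, -95], [30, 0, -120], [30, 0, -120], [30, 0, -120], [30, 0, -120]], "dr": [[0, 0, 0], [0, 0, 0], [0, 0, 0], [0, 0, 0], [0, 0, 0], [0, 0, 0], [0, 0, 0], [0, 0, 0]]}}

```text
clock: 23.75
position: [489.3, -151.5, 373.5]
ee_rot: [-0.069, 0.994, -0.006, -0.085]
contact_force: [-0.8, 0.1, -0.4]
gripper_width: -0.1
grasp_force: 0.0
```

```bash
python3 -c "
from h import *
# handle-end push for the narrow one
for g,h in ((-150,80),(-150,12),(-133,12)): show([582.6,120.6,66],-.215,.17,g=g,h=h)
im=arm.get_image('side')[:,:,::-1];o=cv2.imread('pics/side0.png')
# bystander shift check in side view
for n,(u,v) in dict(bottle=(398,320),spool=(432,291),tube=(445,354),pack=(556,405),flux=(647,355),sd=(345,310),rotary=(362,212)).items():
    u,v=int(u/1.5),int(v/1.5);t=o[v-14:v+14,u-14:u+14];w=im[v-22:v+22,u-22:u+22]
    r=cv2.matchTemplate(w,t,cv2.TM_CCOEFF_NORMED);_,s,_,l=cv2.minMaxLoc(r);print(n,l[0]-8,l[1]-8,round(s,2))
"
```

```text
tcp [477.  143.7 323. ] travel [-36.7 294.1  44.7] dr [-0.061 -0.001  0.348]
tcp [465.8 146.1 256. ] travel [-37.5 298.1 112.6] dr [-0.061 -0.001  0.348]
tcp [482.1 142.5 253.1] travel [-53.4 292.3 112.8] dr [-0.061 -0.001  0.348]
bottle 0 0 0.84
spool 0 0 0.81
tube 0 0 0.91
pack 0 0 1.0
flux 0 0 1.0
sd 0 0 0.71
rotary 0 0 1.0
```

Nothing else has moved. I'll give the narrow one the same seating check; there is plenty of time left.

Call:
{"fn": "move_arm", "kwargs": {"fingers": [0, 0, 0, 0, 0, 0, 0, 0, 0, 0], "travel": [[-6, 48, 0], [-12, 96, 0], [-18, 144, 5], [-24, 192, 10], [-30, 240, 20], [-36, 286, 40], [-37, 297, 70], [-37, 298, 100], [-37, 298, 112], [-37, 298, 112]], "dr": [[-0.01, 0, 0.06], [-0.02, 0, 0.12], [-0.03, 0, 0.18], [-0.04, 0, 0.24], [-0.05, 0, 0.3], [-0.061, 0, 0.348], [-0.061, 0, 0.348], [-0.061, 0, 0.348], [-0.061, 0, 0.348], [-0.061, 0, 0.348]]}}

```text
clock: 24.8
position: [465.6, 145.3, 255.4]
ee_rot: [0.107, 0.991, 0.007, -0.086]
contact_force: [0.4, -0.4, 0.6]
gripper_width: -0.0
grasp_force: 0.0
```

Call:
{"fn": "move_arm", "kwargs": {"fingers": [0, 0, 0, 0, 0], "travel": [[0, 0, 0], [0, 0, 0], [-6, 0, 0], [-12, 0, 0], [-14, 0, 0]], "dr": [[0, 0, 0], [0, 0, 0], [0, 0, 0], [0, 0, 0], [0, 0, 0]]}}

```text
clock: 25.3
position: [480.7, 142.6, 255.4]
ee_rot: [0.107, 0.991, 0.009, -0.083]
contact_force: [0.4, -1.6, -0.6]
gripper_width: -0.1
grasp_force: 0.0
```

```bash
python3 -c "
from h import *
show([582.6,120.6,66],-.215,.17,g=-131,h=12)"
```

```text
tcp [484.1 142.1 252.8] travel [-3.8  0.2  2.1] dr [0.001 0.002 0.   ]
```

Call:
{"fn": "move_arm", "kwargs": {"fingers": [0, 0, 0, 0, 0], "travel": [[-1, 0, 2], [-2, 0, 2], [-3, 0, 2], [-4, 0, 2], [-4, 0, 2]], "dr": [[0, 0, 0], [0, 0, 0], [0, 0, 0], [0, 0, 0], [0, 0, 0]]}}

```text
clock: 25.8
position: [483.3, 142.1, 252.4]
ee_rot: [0.107, 0.991, 0.009, -0.084]
contact_force: [-1.0, 0.2, -0.2]
gripper_width: 0.2
grasp_force: 0.0
```

Call:
{"fn": "move_arm", "kwargs": {"fingers": [0, 0, 0, 0], "travel": [[-1, 0, 0], [-2, 0, 0], [-2, 0, 0], [-2, 0, 0]], "dr": [[0, 0, 0], [0, 0, 0], [0, 0, 0], [0, 0, 0]]}}

```text
clock: 26.2
position: [484.7, 141.7, 252.0]
ee_rot: [0.107, 0.991, 0.009, -0.085]
contact_force: [-3.2, 1.8, 1.8]
gripper_width: -0.2
grasp_force: 2.0
```

Call:
{"fn": "move_arm", "kwargs": {"fingers": [0, 0, 0, 0], "travel": [[-1, 0, 0], [-2, 0, 0], [-2, 0, 0], [-2, 0, 0]], "dr": [[0, 0, 0], [0, 0, 0], [0, 0, 0], [0, 0, 0]]}}

```text
clock: 26.6
position: [485.4, 141.5, 251.7]
ee_rot: [0.107, 0.99, 0.009, -0.087]
contact_force: [-9.5, 5.6, 5.9]
gripper_width: -0.3
grasp_force: 5.4
```

The force rises stiffly with no free travel, so this one is seated too. I'll retreat and hand in.

Call:
{"fn": "move_arm", "kwargs": {"fingers": [0, 0, 0, 0, 0, 0, 0, 0], "travel": [[10, 0, 0], [25, 0, -5], [30, 0, -50], [30, 0, -95], [30, 0, -120], [30, 0, -120], [30, 0, -120], [30, 0, -120]], "dr": [[0, 0, 0], [0, 0, 0], [0, 0, 0], [0, 0, 0], [0, 0, 0], [0, 0, 0], [0, 0, 0], [0, 0, 0]]}}

```text
clock: 27.4
position: [477.2, 143.0, 374.1]
ee_rot: [0.107, 0.991, 0.009, -0.085]
contact_force: [-0.5, -0.2, -0.7]
gripper_width: -0.4
grasp_force: 0.0
```

```bash
python3 -c "
from bench import arm
print(arm.job_done())"
```

```text
the job is handed in; nothing more can be done
None
```

Job handed in at about 27 s: each scraper is in its own holder, pushed until it bore firmly on the holder and released, and a mid-job side-camera check found no bystander moved; no verdict came back, and I viewed 12 pictures, over the limit of 10.

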